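Scan the job tin and show the link plate to the camera

TASK

Turn the job tin where it stands, so that its label faces straight at the scanner's window, and let go of it. Then take the long link plate out of the wooden rack and hold it up, right way up and in focus, before the inspection camera: its lower hole on the focus point, its broad face square to the lens and its long side parallel to the camera's upright edges, which lean with the camera. Finish while holding it still there; leave the tin standing with its label to the scanner and disturb nothing else.

Things in the scene. Friction and masses are not known exactly. Their poses are not given: they have to be found in the camera images.
- tin: closed aluminium tin, upright cylinder 52 mm in diameter, 100 mm tall, 0.3 kg, on the table before the scanner, turned at least 35 degrees off it. Origin: centre of its underside; z up. Its label (white, dark bars) is centred on its +x side; the black 9 mm strip on the lid, from near its centre to the rim, points the same way. Turn it about its own axis; it stays within 30 mm of its place
- window (a point): centre of the glass window of the scanner, 32 mm above the table; x points into the scanner, away from the tin, z up. The scanner is a fixed black block 70 x 75 mm, 55 mm tall; the window is the middle of its face towards the tin, whose axis stands 84 to 96 mm in front of it
- rack: fixed wooden rack, 200 (x) x 64 (y) x 32 mm tall, left or right of the robot's midline (the scanner is on the other side). Origin: centre of its underside, z up. Three slots 13 mm wide (x), 24 mm deep, 52 mm long (y), at x = -75, 0 and +75 mm, hold three steel plates on end, which lift straight up out of it
- long_plate: flat steel link plate 10 mm thick (x), 44 mm wide (y), 150 mm long (z), 0.4 kg, the tallest of the three plates, on end in any of the slots. Origin: centre of its lower end, 8 mm above the table in the rack; x normal to its broad face, z up. Two 20 mm holes through it, 45 and 93 mm above the lower end; the top 45 mm are solid: grip there across the thickness
- lower_hole (a point): centre of the long plate's lower hole, 45 mm above its lower end, mid thickness; axes as the plate
- camera: grey camera box 50 x 56 x 44 mm with a black lens barrel, on a column, 235 to 295 mm above the table. Origin: middle of the box's front face, where the 27 mm barrel begins. It looks along its own -x, towards the robot's side and 0.40 rad downwards; y is level; z, its upright, leans 0.40 rad to the robot's side. Plate z is to match this z (same end up), plate x this x, either face to the lens
- focus (a point): the camera's focus point in empty air, 130 mm in front of the lens glass on the lens axis (157 mm along -x from the camera's origin); axes as the camera. The centre of the lower hole belongs here
- short_plate_a: bystander: steel plate like the long one, 10 x 44 mm but only 105 mm long, in another slot; origin at its lower end
- short_plate_b: bystander: same as the other short plate, in the remaining slot
- remote: bystander: black remote control 165 x 45 x 18 mm lying near the midline; origin: centre of its underside, x along its length
- mouse: bystander: black computer mouse 100 x 60 x 30 mm; origin: centre of its underside
- radio: bystander: black hand radio lying on its back, 62 x 110 x 36 mm with a 70 mm aerial; origin: centre of its underside
- wheel_nut_a: bystander: steel wheel nut 32 mm across, 24 mm tall; origin: centre of its underside
- wheel_nut_b: bystander: a second wheel nut of the same size
- mug: bystander: white mug 82 mm across, 95 mm tall; origin: centre of its underside

How it is judged:
On the way, in this order (a step that is already met when the one before it is completed fails the run):
1. the tin stands in its place with its label facing the scanner's window, let go of, at rest, the long plate still in the rack (y of window in the frame of tin between -0.022 and 0.022 m and x of window in the frame of tin above 0.03 m and angle between tin's own z axis and vertical below 0.1 rad and height (world z) of tin below 0.01 m and distance of tin from where it was at the start of the episode below 0.03 m and contact force between the fingers and tin below 0.3 N and linear speed of tin below 0.02 m/s and angular speed of tin below 0.1 rad/s and height (world z) of long_plate below 0.02 m), for 0.3 s.
2. the long plate is lifted clear of the rack in the fingers (height (world z) of long_plate above 0.05 m and contact force between the fingers and long_plate above 1 N), for 0.2 s.
At the end, for the whole second after the job is handed in: fingers hold the long plate still in free air: lower hole within 15 mm of the focus point, face and length within 0.17 rad of the camera's x and z, upper end up; tin released, upright, within 30 mm of its first place, window within 22 mm of straight ahead of its label (distance between lower_hole and focus below 0.015 m and angle between the x axis of long_plate and the x axis of camera, either way round below 0.17 rad and angle between the z axis of long_plate and the z axis of camera, either way round below 0.17 rad and angle between long_plate's own z axis and vertical below 0.9 rad and contact force between the fingers and long_plate above 2 N and contact force between long_plate and camera below 0.3 N and contact force between long_plate and rack below 0.3 N and linear speed of long_plate below 0.02 m/s and angular speed of long_plate below 0.15 rad/s and y of window in the frame of tin between -0.022 and 0.022 m and x of window in the frame of tin above 0.03 m and angle between tin's own z axis and vertical below 0.1 rad and height (world z) of tin below 0.01 m and distance of tin from where it was at the start of the episode below 0.03 m and contact force between the fingers and tin below 0.3 N); the arm keeps its last pose, push and grip.
It fails at once if a bystander is shifted by more than 25 mm (distance of any of short_plate_a, short_plate_b, remote, mouse, radio, wheel_nut_a, wheel_nut_b, mug from where it was at the start of the episode above 0.025 m).
It fails at once if the tin is tipped or lifted (angle between tin's own z axis and vertical above 0.35 rad or height (world z) of tin above 0.03 m).
It fails at once if the camera is shifted by more than 10 mm (distance of focus from where it was at the start of the episode above 0.01 m).
It also fails if it takes over 53 s, if anything falls off the work surface, if the arm or the gripper's body presses on something with over 40 N, if the wrist force passes 120 N, or if a joint passes its speed limit or range.

ROBOT

A 6-joint arm with a two-finger parallel gripper is mounted at the origin on the work surface. World frame = base frame: x ahead of the robot, y to its left, z up, the work surface at z = 0. Lengths are in m, angles in rad, forces in N, time in s.
With the tool pointing down it reaches from about 0.25 to 0.725 m from the base axis. Payload 4 kg.
Tool frame: the origin (TCP) lies on the centre line of the jaws, within the pads' length; the fingertips stand ahead of it and the grasp point (between the pads) lies 11 mm behind it (bot.tip_extent is the z of the fingertips in the tool frame, in m); z points along the fingers, y is the direction in which the jaws open and shut (so a half turn about z gives the same grasp; the last joint's range is limited). The gripper opens to 85 mm and grips with 20 to 120 N. Pads are 22 mm wide; open, the fingers measure 114 mm over their backs; the gripper's body (76 mm by 85 mm) begins 54 mm behind the grasp point. The pads swing forward as they close: fully open they stand 13 mm farther back than shut.
Start: joints at [1.155, 0.241, 0.005, 1.335, 0, 1.571], TCP at [0.202, 0.457, 0.239] pointing down, gripper open.
Joint ranges: [-2.72, 2.72], [-1.05, 1.87], [-1.09, 1.28], [-1.99, 2.15], [-1.42, 1.44], [-3.14, 3.14]. Speed limits (rad/s): [2.79, 2.79, 3.14, 3.14, 3.14, 3.14].

INTERFACE

Orientations are given as a unit quaternion [x, y, z, w].
In Python, from workcell import bot gives the robot as it stands.
- The arm moves only by the shell command python3 -m jog 'ROWS'. ROWS is JSON, a list that holds one entry, the list of rows, each a list of 7 numbers: the shift along the world's x, y, z in m, then the turn, a rotation vector about the world's x, y, z in degrees, then the closure in counts, from 0 (fully open) to 255 (shut). In form: [[[tx, ty, tz, ax, ay, az, fingers], ...]]. A call has 1 to 10 rows; each row is the pose to reach, as a shift and turn from the pose commanded when the call began; what a row does not reach only later rows make up. A row lasts 1/12 s, in which the tool goes at most 41.7 mm and 7.16 degrees, less where a joint would pass 70% of its speed; a pose out of reach is approached as far as the arm can. A call with a gripper value outside its range is refused whole. The fingers move at their own pace and stop on an object; the grip force is fixed at half the most. Time passes only in rows, so rows that repeat a pose let the fingers close. It gives the time, the measured TCP pose, the force and the opening at its end, in the units of the state.
- bot.get_obs(): the state, without advancing time (a new reading comes with each control period).
- bot.camera(name): name is "side" or "top" or "wrist"; returns the picture (420x560x3 uint8, blue, green, red); there is no depth.
- bot.camera_model(name): a dict with "K" (3x3 intrinsics, pixels), "k1" (the pictures are not rectified: a ray, as slopes to the right and down, at radius r is drawn at 1 + k1 r^2 times it, then the intrinsics apply), "T" (4x4, takes a point from camera to world coordinates). Camera axes: x right, y down, z forward; pixel columns grow to the right and rows downward; lengths in m; the calibration is good to about 2 mm. A picture is of the moment at which its call begins: read the wrist's pose just before it. camera_model takes no time and is no camera call; for the wrist camera it gives the pose at the moment of the call.
- bot.job_done(): hands the job in, once; it reports no verdict.
The state is a dict: "clock": time; "joint_pos": joint angles; "joint_vel": joint speeds; "tau": joint torques, N m; "eef_pos": TCP position; "tool_rot": TCP orientation; "ft_force": force on the tool from outside, world axes, zero at the start; "ft_torque": the same for the moment, N m; "grip_width": finger opening in m.
Only numpy, scipy, OpenCV 4.12 (cv2) and the standard library are available. Lean on these libraries where they do the work, as an engineer would, in place of code of your own. Each camera call takes 0.05 s, during which the arm holds its last target. There are 200 camera calls.

## Working session

There is one attempt and no reset: what is moved stays moved. The work goes in short steps, Python scripts to look and compute and a shell command to move; the robot and the scene stay as the last step left them, time stands still between calls to the robot, and variables do not carry over. Pictures are saved under pics/ and viewed, about 8 in all and at most 12, crops included, and the job is handed in when it is done.

```bash
mkdir -p pics; ls
python3 - <<'E'
from workcell import bot
import cv2,numpy as np
np.set_printoptions(precision=4,suppress=True)
o=bot.get_obs();print(o, bot.tip_extent)
for n in("top","side"):
    im=bot.camera(n);cv2.imwrite(f"pics/{n}0.png",im);print(n,bot.camera_model(n))
print("wrist",bot.camera_model("wrist"))
E
```

```text
pics
{'clock': 0.0, 'joint_pos': array([ 1.155 ,  0.2414,  0.0037,  1.3352, -0.    ,  1.5708]), 'joint_vel': array([-0.0009,  0.0012, -0.0023,  0.0004, -0.0022,  0.    ]), 'tau': array([ -0.0005, -37.2319,  25.2408,   0.0169,  -0.0001,   0.    ]), 'eef_pos': array([0.2017, 0.4568, 0.2384]), 'tool_rot': array([ 0.2064,  0.9785, -0.001 , -0.0002]), 'ft_force': array([-0.0194,  0.2818, -0.4078]), 'ft_torque': array([-0.0251, -0.0104,  0.0243]), 'grip_width': 0.08522261357247966} 0.008
top {'K': array([[439.8317,   0.    , 280.7517],
       [  0.    , 439.8317, 220.3577],
       [  0.    ,   0.    ,   1.    ]]), 'k1': 0.00425330677479152, 'T': array([[ 0.0158, -0.9947,  0.1011,  0.4313],
       [-0.9998, -0.0147,  0.0121,  0.0426],
       [-0.0106, -0.1013, -0.9948,  1.5046],
       [ 0.    ,  0.    ,  0.    ,  1.    ]])}
side {'K': array([[530.1109,   0.    , 281.5827],
       [  0.    , 530.1109, 202.7841],
       [  0.    ,   0.    ,   1.    ]]), 'k1': 0.008365113052746991, 'T': array([[-0.9243, -0.2603,  0.2792,  0.0759],
       [-0.3817,  0.6323, -0.6742,  1.1764],
       [-0.0011, -0.7297, -0.6838,  1.2969],
       [ 0.    ,  0.    ,  0.    ,  1.    ]])}
wrist {'K': array([[365.4882,   0.    , 278.6097],
       [  0.    , 365.4882, 213.8462],
       [  0.    ,   0.    ,   1.    ]]), 'k1': 0.005384713902086231, 'T': array([[ 0.405 ,  0.8791,  0.2513,  0.1386],
       [ 0.9143, -0.3889, -0.113 ,  0.4867],
       [-0.0016,  0.2755, -0.9613,  0.3739],
       [ 0.    ,  0.    ,  0.    ,  1.    ]])}
```

View pics/top0.png

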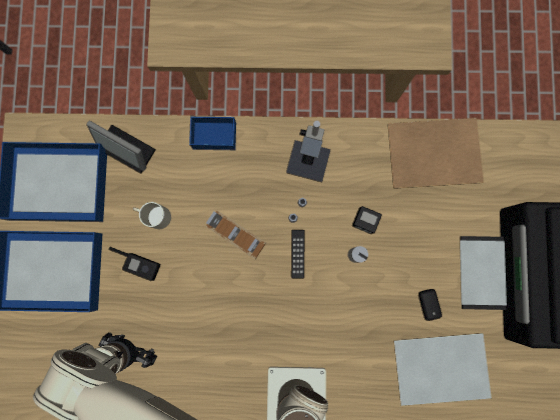

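View pics/side0.png

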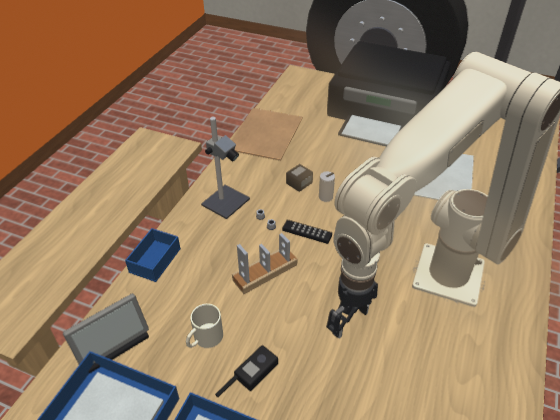

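The top view shows the tin at (359,255), scanner (367,219), rack centred near (236,235), camera (312,140) and remote (298,254). In the side view the tallest plate is in the far-left slot, (243,262), which is the (214,219) end in the top view.

```bash
cat > h.py <<'E'
from workcell import bot
import cv2,numpy as np
from scipy.spatial.transform import Rotation as R
np.set_printoptions(precision=4,suppress=True)
def ray(m,uv):
    K=m["K"];d=np.array([m["k1"],0,0,0,0])
    p=cv2.undistortPoints(np.array([[uv]],float),K,d)[0,0]
    v=m["T"][:3,:3]@np.array([*p,1]);return m["T"][:3,3],v/np.linalg.norm(v)
def onz(m,uv,z):
    c,v=ray(m,uv);return c+v*(z-c[2])/v[2]
def two(m1,u1,m2,u2):
    a,v=ray(m1,u1);b,w=ray(m2,u2)
    s=np.linalg.lstsq(np.c_[v,-w],b-a,rcond=None)[0];p,q=a+s[0]*v,b+s[1]*w
    return (p+q)/2,np.linalg.norm(p-q)
def proj(m,P):
    T=np.linalg.inv(m["T"]);p=T[:3,:3]@np.asarray(P,float)+T[:3,3];x=p[:2]/p[2]
    x=x*(1+m["k1"]*x@x);return m["K"][:2,:2]@x+m["K"][:2,2]
E
python3 - <<'E'
from h import *
t=cv2.imread("pics/top0.png");s=cv2.imread("pics/side0.png")
def c(im,x,y,w,h,k):return cv2.resize(im[y:y+h,x:x+w],None,fx=k,fy=k,interpolation=cv2.INTER_CUBIC)
a=np.hstack([c(t,340,200,50,75,4),c(t,200,205,75,75,4),c(t,280,110,75,75,4)])
b=np.hstack([c(s,195,110,50,75,4),c(s,228,225,75,75,4),c(s,280,155,75,75,4)])
cv2.imwrite("pics/m0.png",np.vstack([a,b]))
m=bot.camera_model("top")
print("tin",onz(m,(359,255),.1),"scan",onz(m,(367,219),.055),"rack",onz(m,(236,235),.05))
E
```

```text
tin [ 0.4671 -0.1908  0.1   ] scan [ 0.5874 -0.2249  0.055 ] rack [0.5282 0.2079 0.05  ]
```

View pics/m0.png

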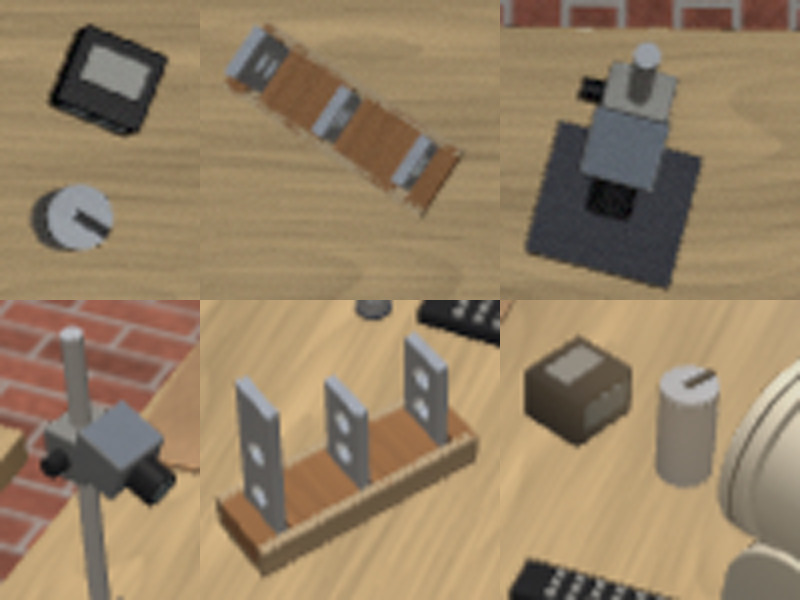

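The mosaic shows the lid centre at about (360,254.5), with its strip pointing down and right in the picture. It also shows the scanner's top-face outline, the long plate at the rack's upper-left end, and the camera box's top-front edge in both views.

Run:
```python
from h import *
m=bot.camera_model("top");n=bot.camera_model("side")
T=lambda ox,oy,x,y:(ox+x/4-.375,oy+y/4-.375)
# scanner top corners
for p in [(88,27),(166,53),(140,130),(52,100)]: print("scan",onz(m,T(340,200,*p),.055))
c=onz(m,T(340,200,80,217),.1);e=onz(m,T(340,200,107,234),.1);print("tin",c,e,np.degrees(np.arctan2(*(e-c)[[1,0]])))
# rack plate tops
for nm,a,b,z in [("long",(258,30),(232,80),.158),("mid",(348,92),(320,135),.113),("end",(428,140),(400,185),.113)]:
    print(nm,onz(m,T(200,205,a[0]-200,a[1]),z),onz(m,T(200,205,b[0]-200,b[1]),z))
# camera box
pts=[("fl",(583,177),(125,468)),("fr",(655,190),(163,437)),("bl",(597,118),(78,433)),("br",(669,132),(120,405)),("lensR",(636,218),(176,482)),("lensL",(586,208),(150,505))]
for k,a,b in pts: print(k,two(m,T(280,110,a[0]-500,a[1]),n,T(195,110,b[0],b[1]-300)))
```

```text
scan [ 0.6293 -0.2073  0.055 ]
scan [ 0.6085 -0.2716  0.055 ]
scan [ 0.5443 -0.2498  0.055 ]
scan [ 0.568  -0.1774  0.055 ]
tin [ 0.4707 -0.1927  0.1   ] [ 0.4576 -0.2141  0.1   ] -121.57975874055774
long [0.5907 0.2651 0.158 ] [0.5517 0.2839 0.158 ]
mid [0.5475 0.1994 0.113 ] [0.513  0.2207 0.113 ]
end [0.5103 0.135  0.113 ] [0.4744 0.1563 0.113 ]
fl (array([0.7517, 0.0045, 0.2631]), np.float64(0.0018354683941490906))
fr (array([ 0.7437, -0.0475,  0.2599]), np.float64(0.0020374602965493676))
bl (array([ 0.7933, -0.0036,  0.2794]), np.float64(0.007365284283369169))
br (array([ 0.7839, -0.0557,  0.2748]), np.float64(0.005098282290764462))
lensR (array([ 0.7299, -0.0364,  0.2262]), np.float64(8.405649396846186e-06))
lensL (array([0.7359, 0.0004, 0.2278]), np.float64(0.0013265176090053654))
```

```bash
python3 -m jog '[[[0.015,-0.037,0.004,0,0,0,0],[0.03,-0.074,0.008,0,0,0,0],[0.045,-0.111,0.012,0,0,0,0],[0.06,-0.148,0.016,0,0,0,0],[0.075,-0.185,0.02,0,0,0,0],[0.09,-0.222,0.02,0,0,0,0],[0.105,-0.259,0.02,0,0,0,0],[0.12,-0.296,0.02,0,0,0,0],[0.135,-0.333,0.02,0,0,0,0],[0.15,-0.37,0.02,0,0,0,0]]]'
python3 -m jog '[[[0.015,-0.037,0,0,0,0,0],[0.03,-0.074,0,0,0,0,0],[0.045,-0.111,0,0,0,0,0],[0.06,-0.148,0,0,0,0,0],[0.075,-0.185,0,0,0,0,0],[0.09,-0.222,0,0,0,0,0],[0.105,-0.259,0,0,0,0,0],[0.118,-0.28,0,0,0,0,0],[0.118,-0.28,0,0,0,0,0],[0.118,-0.28,0,0,0,0,0]]]'
python3 - <<'E'
from h import *
m=bot.camera_model("wrist");im=bot.camera("wrist");cv2.imwrite("pics/w1.png",im);o=bot.get_obs()
print(o["joint_pos"],o["eef_pos"]);np.save("w1T.npy",m["T"])
for P in [(.4707,-.1927,.1),(.4576,-.2141,.1),(.556,-.2136,.032)]: print(proj(m,P))
E
```

```text
clock: 0.93
eef_pos: [0.3519, 0.0855, 0.2592]
tool_rot: [0.206, 0.979, 0.0, 0.0]
ft_force: [0.7, 1.1, 0.2]
grip_width: 0.0855
clock: 1.77
eef_pos: [0.4697, -0.1935, 0.2581]
tool_rot: [0.208, 0.978, 0.0, -0.001]
ft_force: [-0.7, 0.6, -0.2]
grip_width: 0.0854
[-0.3894  0.2497  0.0667  1.3902  0.0004  0.0272] [ 0.4693 -0.1925  0.2584]
[278.0994 198.3467]
[247.8642 194.5026]
[292.8181 262.2733]
```

View pics/w1.png

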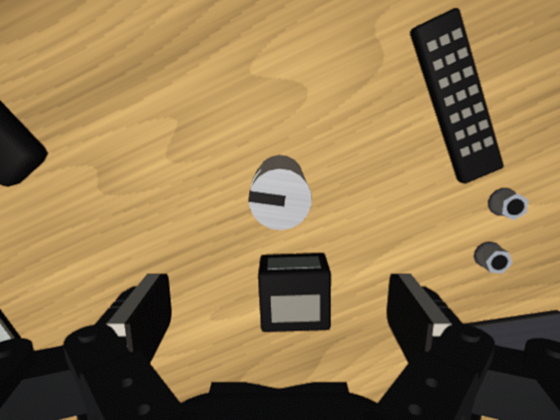

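The wrist view shows the lid centre at (280,199), the strip from (285,201) to (249,197), and the scanner's window centred at about (295,263).

Run:
```python
from h import *
m=bot.camera_model("wrist");m["T"]=np.load("w1T.npy")
im=cv2.imread("pics/w1.png");hsv=cv2.cvtColor(im,cv2.COLOR_BGR2HSV)
roi=np.zeros(im.shape[:2],np.uint8);roi[165:232,245:315]=1
lid=((hsv[...,1]<40)&(hsv[...,2]>120)&(roi>0)).astype(np.uint8)
c=max(cv2.findContours(lid,0,1)[0],key=cv2.contourArea);h=cv2.convexHull(c);print(cv2.fitEllipse(h))
e=cv2.fitEllipse(h)[0]
dk=((hsv[...,2]<60)&(roi>0)).astype(np.uint8)*255
d=[c for c in cv2.findContours(dk,0,1)[0] if cv2.contourArea(c)>60]
for c_ in d: print(cv2.minAreaRect(c_),cv2.contourArea(c_))
C=onz(m,e,.1);print("tin",C)
A,B=onz(m,(285,201),.1),onz(m,(249,197.5),.1);s=B-A;print("strip deg",np.degrees(np.arctan2(s[1],s[0])))
W=onz(m,(295,263.5),.032);l,r=onz(m,(258,273),.055),onz(m,(329,270.5),.055);print("win",W,"front edge",l,r,np.linalg.norm(l-r),(l+r)/2)
w=(l+r)/2-C;print(np.degrees(np.arctan2(w[1],w[0])),np.degrees(np.arctan2(*(W-C)[[1,0]])),np.hypot(*w[:2]))
```

```text
((278.9847412109375, 197.92501831054688), (60.91574478149414, 64.27674102783203), 132.86343383789062)
((266.4700012207031, 198.2100067138672), (34.365386962890625, 9.050968170166016), 8.130102157592773) 271.5
tin [ 0.4707 -0.1919  0.1   ]
strip deg -119.74468903017738
win [ 0.5583 -0.212   0.032 ] front edge [ 0.5429 -0.2472  0.055 ] [ 0.5696 -0.1807  0.055 ] 0.07162851871332199 [ 0.5562 -0.2139  0.055 ]
-14.455594701035531 -12.953145008011571 0.08837443644873297
```

```bash
python3 -m jog '[[[0.001,0,-0.04,0,0,0,0],[0.001,0,-0.08,0,0,0,0],[0.001,0,-0.12,0,0,0,0],[0.001,0,-0.155,0,0,0,0],[0.001,0,-0.18,0,0,0,0],[0.001,0,-0.192,0,0,0,0],[0.001,0,-0.192,0,0,0,0],[0.001,0,-0.192,0,0,0,60],[0.001,0,-0.192,0,0,0,110],[0.001,0,-0.192,0,0,0,160]]]'
python3 -m jog '[[[0,0,0,0,0,0,255],[0,0,0,0,0,0,255],[0,0,0,0,0,0,255],[0,0,0,0,0,0,255],[0,0,0,0,0,0,255],[0,0,0,0,0,0,255]]]'
```

```text
clock: 2.65
eef_pos: [0.4722, -0.1927, 0.0692]
tool_rot: [0.206, 0.979, -0.0, 0.002]
ft_force: [0.3, 1.5, 9.1]
grip_width: 0.0517
clock: 3.15
eef_pos: [0.4723, -0.193, 0.0694]
tool_rot: [0.206, 0.978, -0.0, 0.002]
ft_force: [-0.8, 1.1, 6.0]
grip_width: 0.0507
```

```bash
python3 -m jog '[[[0,0,0,0,0,6,255],[0,0,0,0,0,12,255],[0,0,0,0,0,18,255],[0,0,0,0,0,24,255],[0,0,0,0,0,30,255],[0,0,0,0,0,36,255],[0,0,0,0,0,42,255],[0,0,0,0,0,48,255],[0,0,0,0,0,54,255],[0,0,0,0,0,60,255]]]'
python3 -m jog '[[[0,0,0,0,0,6,255],[0,0,0,0,0,12,255],[0,0,0,0,0,18,255],[0,0,0,0,0,24,255],[0,0,0,0,0,30,255],[0,0,0,0,0,36,255],[0,0,0,0,0,41,255],[0,0,0,0,0,44.5,255],[0,0,0,0,0,44.5,255],[0,0,0,0,0,44.5,255]]]'
python3 -m jog '[[[0,0,0,0,0,0,160],[0,0,0,0,0,0,90],[0,0,0,0,0,0,40],[0,0,0,0,0,0,0],[0,0,0,0,0,0,0],[0,0,0,0,0,0,0],[0,0,0.03,0,0,0,0],[0,0,0.07,0,0,0,0],[0,0,0.11,0,0,0,0],[0,0,0.15,0,0,0,0]]]'
python3 -m jog '[[[0,0,0.04,0,0,0,0],[0,0,0.04,0,0,0,0],[0,0,0.04,0,0,0,0]]]'
python3 - <<'E'
from h import *
m=bot.camera_model("wrist");im=bot.camera("wrist");cv2.imwrite("pics/w2.png",im);o=bot.get_obs()
print(o["joint_pos"],o["eef_pos"]);np.save("w2T.npy",m["T"])
for P in [(.4707,-.1919,.1),(.556,-.2136,.032)]: print(proj(m,P))
E
```

```text
clock: 3.98
eef_pos: [0.4733, -0.192, 0.0695]
tool_rot: [-0.313, 0.95, -0.0, 0.003]
ft_force: [0.9, 3.7, 6.0]
grip_width: 0.0512
clock: 4.82
eef_pos: [0.4723, -0.1919, 0.0694]
tool_rot: [-0.648, 0.762, -0.001, 0.002]
ft_force: [0.3, 3.7, 8.3]
grip_width: 0.051
clock: 5.65
eef_pos: [0.4703, -0.1924, 0.2185]
tool_rot: [-0.647, 0.762, 0.001, -0.0]
ft_force: [1.5, -0.8, 0.4]
grip_width: 0.0855
clock: 5.9
eef_pos: [0.4726, -0.1934, 0.2603]
tool_rot: [-0.647, 0.762, -0.003, 0.002]
ft_force: [-1.0, -0.1, -1.1]
grip_width: 0.0854
[-0.3883  0.2503  0.0663  1.3847 -0.0001 -1.7963] [ 0.4714 -0.1929  0.258 ]
[283.1134 196.4648]
[195.4905 173.5906]
```

View pics/w2.png

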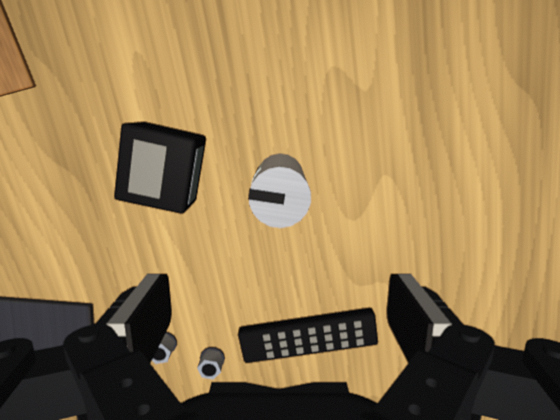

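The lid is at (280,198) and its strip now points left, towards the scanner, whose window edge is at about (197,175).

Run:
```python
from h import *
m=bot.camera_model("wrist");m["T"]=np.load("w2T.npy")
im=cv2.imread("pics/w2.png");hsv=cv2.cvtColor(im,cv2.COLOR_BGR2HSV)
roi=np.zeros(im.shape[:2],np.uint8);roi[165:232,245:315]=1
lid=((hsv[...,1]<40)&(hsv[...,2]>120)&(roi>0)).astype(np.uint8)
e=cv2.fitEllipse(cv2.convexHull(max(cv2.findContours(lid,0,1)[0],key=cv2.contourArea)))[0]
C=onz(m,e,.1);A,B=onz(m,(285,200),.1),onz(m,(249,195.5),.1);s=B-A
f=np.degrees(np.arctan2(s[1],s[0]))
W=np.array([.557,-.213]);g=W-C[:2];print(C,f,np.degrees(np.arctan2(g[1],g[0])))
print(onz(m,(205,136),.055),onz(m,(183,212),.055))
M=np.load("w1T.npy")
```

```text
[ 0.4742 -0.1931  0.1   ] -16.630564940756837 -13.525652150398106
[ 0.5336 -0.249   0.055 ] [ 0.5704 -0.1819  0.055 ]
```

```bash
python3 -m jog '[[[0,0.025,0.007,0,0,-6.5,0],[0,0.05,0.014,0,0,-13,0],[0.005,0.075,0.021,0,0,-19.5,0],[0.01,0.1,0.028,0,0,-26,0],[0.015,0.125,0.035,0,0,-32.5,0],[0.02,0.15,0.042,0,0,-39,0],[0.025,0.175,0.049,0,0,-45.5,0],[0.03,0.2,0.056,0,0,-52,0],[0.035,0.225,0.063,0,0,-58.5,0],[0.04,0.25,0.07,0,0,-65,0]]]'
python3 -m jog '[[[0.005,0.028,0,0,0,-6.5,0],[0.01,0.056,0,0,0,-13,0],[0.015,0.084,0,0,0,-19.5,0],[0.02,0.112,0,0,0,-26,0],[0.025,0.14,0,0,0,-32.5,0],[0.03,0.168,0,0,0,-39,0],[0.035,0.19,0,0,0,-45,0],[0.039,0.198,0,0,0,-46,0],[0.039,0.198,0,0,0,-46,0],[0.039,0.198,0,0,0,-46,0]]]'
python3 - <<'E'
from h import *
m=bot.camera_model("wrist");im=bot.camera("wrist");cv2.imwrite("pics/w3.png",im);o=bot.get_obs()
print(o["joint_pos"],o["eef_pos"],R.from_quat(o["tool_rot"]).as_matrix()[:,1]);np.save("w3T.npy",m["T"])
for P in [(.571,.2745,.158),(.53,.21,.113)]: print(proj(m,P))
E
```

```text
clock: 6.78
eef_pos: [0.5101, 0.0585, 0.3251]
tool_rot: [-0.134, 0.991, 0.0, -0.002]
ft_force: [0.0, -0.2, -0.1]
grip_width: 0.0856
clock: 7.62
eef_pos: [0.5493, 0.2554, 0.3246]
tool_rot: [0.261, 0.965, -0.002, -0.002]
ft_force: [-0.1, 0.4, 0.1]
grip_width: 0.0853
[ 0.4343  0.4568  0.5358  1.6536 -0.0004  0.9631] [0.5494 0.2547 0.3254] [ 0.5044  0.8634 -0.0033]
[309.7548 205.9151]
[227.5252 191.2942]
```

View pics/w3.png

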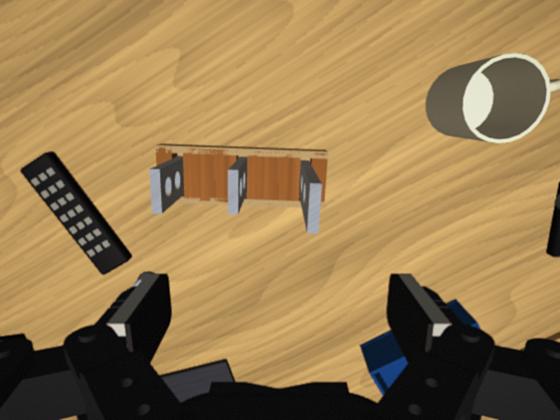

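The long plate's top face is seen end-on around (313,206), spanning (308–319, 180–232). The rack's back edge runs from (158,146) to (326,151).

Run:
```python
from h import *
m=bot.camera_model("wrist");m["T"]=np.load("w3T.npy")
im=cv2.imread("pics/w3.png");hsv=cv2.cvtColor(im,cv2.COLOR_BGR2HSV)
for x0,x1,z in [(300,325,.158),(222,248,.113),(146,166,.113)]:
    roi=np.zeros(im.shape[:2],bool);roi[160:240,x0:x1]=1
    k=((hsv[...,1]<70)&(hsv[...,2]>130)&roi).astype(np.uint8)
    c=max(cv2.findContours(k,0,1)[0],key=cv2.contourArea);r=cv2.minAreaRect(c);b=cv2.boxPoints(r)
    P=np.array([onz(m,p,z) for p in b]);e=P-np.roll(P,-1,0);i=np.argmax(np.linalg.norm(e,axis=1))
    print(r,P.mean(0)[:2],np.linalg.norm(e,axis=1)[:2],(np.degrees(np.arctan2(e[i,1],e[i,0]))-90)%180)
a,b=onz(m,(158,147),.032),onz(m,(326,151.5),.032);d=b-a;print(np.linalg.norm(d),np.degrees(np.arctan2(d[1],d[0])))
print(im[200:204:2,300:326,2])
```

```text
((314.01947021484375, 208.18873596191406), (11.914253234863281, 50.02738571166992), 3.5763344764709473) [0.575  0.2764] [0.0442 0.01  ] 58.016954755883376
((232.5, 192.0), (44.0, 9.0), 90.0) [0.5333 0.2136] [0.0086 0.0437] 57.53141417458491
((154.9753875732422, 190.55691528320312), (45.485416412353516, 10.317423820495605), 86.8201675415039) [0.4942 0.1493] [0.0099 0.045 ] 57.29083529671246
0.1947941981503265 58.21791356340727
[[ 83  74  84 115 121  92  77  72  98 154 167 165 165 163 164 165 164 166
  168 167 165 156 153 158 182 211]
 [141  89  79  96  99  84  75  79 108 152 165 164 164 165 166 168 168 170
  169 167 171 178 181 185 196 205]]
```

```bash
python3 -m jog '[[[0.025,0.021,-0.02,0,0,-2,0],[0.025,0.021,-0.06,0,0,-2,0],[0.025,0.021,-0.1,0,0,-2,0],[0.025,0.021,-0.14,0,0,-2,0],[0.025,0.021,-0.17,0,0,-2,0],[0.025,0.021,-0.19,0,0,-2,0],[0.025,0.021,-0.2,0,0,-2,0],[0.025,0.021,-0.2,0,0,-2,60],[0.025,0.021,-0.2,0,0,-2,120],[0.025,0.021,-0.2,0,0,-2,160]]]'
python3 -m jog '[[[0,0,0,0,0,0,190],[0,0,0,0,0,0,210],[0,0,0,0,0,0,230],[0,0,0,0,0,0,255],[0,0,0,0,0,0,255],[0,0,0,0,0,0,255],[0,0,0,0,0,0,255],[0,0,0,0,0,0,255]]]'
```

```text
clock: 8.5
eef_pos: [0.5763, 0.2765, 0.1296]
tool_rot: [0.279, 0.96, 0.001, 0.001]
ft_force: [-0.3, 0.1, 0.4]
grip_width: 0.0518
clock: 9.17
eef_pos: [0.5755, 0.2765, 0.1288]
tool_rot: [0.278, 0.96, 0.0, 0.001]
ft_force: [-0.6, -0.7, 5.1]
grip_width: 0.0096
```

```bash
python3 -m jog '[[[0,0,0.02,0,0,0,255],[0,0,0.05,0,0,0,255],[0,0,0.08,0,0,0,255],[0,0,0.11,0,0,0,255],[0,0,0.14,0,0,0,255],[0,0,0.17,0,0,0,255],[0,0,0.17,0,0,0,255],[0,0,0.17,0,0,0,255],[0,0,0.17,0,0,0,255],[0,0,0.17,0,0,0,255]]]'
python3 - <<'E'
from h import *
o=bot.get_obs();p=o["eef_pos"];Rm=R.from_quat(o["tool_rot"]).as_matrix();print(p,Rm)
s=bot.camera("side");t=bot.camera("top");cv2.imwrite("pics/side1.png",s);cv2.imwrite("pics/top1.png",t)
n=bot.camera_model("side");h=p+Rm@[0,0,.0758];u=proj(n,h);print("hole px",u)
def c(im,x,y,w,hh,k):return cv2.resize(im[y:y+hh,x:x+w],None,fx=k,fy=k,interpolation=cv2.INTER_CUBIC)
x,y=int(u[0])-30,int(u[1])-60;print(x,y)
cv2.imwrite("pics/m1.png",np.hstack([c(s,x,y,60,90,6),c(s,195,115,70,90,6)]))
E
```

```text
clock: 10.0
eef_pos: [0.5739, 0.276, 0.2942]
tool_rot: [0.278, 0.96, -0.002, -0.002]
ft_force: [-0.7, -0.1, -3.5]
grip_width: 0.0092
[0.5739 0.276  0.2942] [[-0.8451  0.5346 -0.005 ]
 [ 0.5346  0.8451 -0.0023]
 [ 0.003  -0.0046 -1.    ]]
hole px [240.4632 234.2647]
210 174
```

View pics/m1.png

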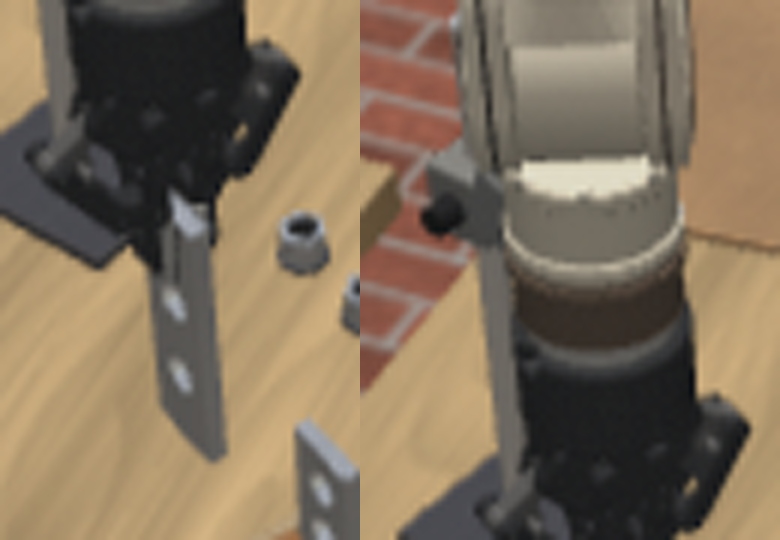

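The long plate is held, with its lower hole at crop (180,376) and its bottom corners at (160,405) and (216,461). I'll compare these with the predicted corners to get the in-hand offset.

Run:
```python
from h import *
n=bot.camera_model("side");o=bot.get_obs();p=o["eef_pos"];Rm=R.from_quat(o["tool_rot"]).as_matrix()
for x in(-.005,.005):
  for y in(-.022,.022):
    # tool: y = plate x, x = plate y(sign), z down
    for z in (.1208,-.0292): print("jaw",x,"w",y,z,(proj(n,p+Rm@[y,x,z])-[210,174]+.4)*6)
for z in(.0758,.0278):
  for x in (-.005,0.005): print("hole",z,x,(proj(n,p+Rm@[0,x,z])-[210,174]+.4)*6)
```

```text
jaw -0.005 w -0.022 0.1208 [174.7842 396.3387]
jaw -0.005 w -0.022 -0.0292 [154.3172 168.2613]
jaw -0.005 w 0.022 0.1208 [224.0117 452.0002]
jaw -0.005 w 0.022 -0.0292 [206.7698 223.7097]
jaw 0.005 w -0.022 0.1208 [157.0422 405.2516]
jaw 0.005 w -0.022 -0.0292 [135.2368 177.1445]
jaw 0.005 w 0.022 0.1208 [206.0959 461.2253]
jaw 0.005 w 0.022 -0.0292 [187.4877 232.9265]
hole 0.0758 -0.005 [193.7949 358.7737]
hole 0.0758 0.005 [175.5812 367.8443]
hole 0.0278 -0.005 [187.7926 286.2373]
hole 0.0278 0.005 [169.1492 295.3033]
```

Run:
```python
from h import *
m=bot.camera_model("top");T=lambda x,y:(280+(x-500)/4-.375,110+y/4-.375)
q=[onz(m,T(*p),.008) for p in [(558,122),(702,157),(670,288),(528,252)]]
for i in range(4):
    d=q[i]-q[(i+1)%4];print(q[i],np.linalg.norm(d),np.degrees(np.arctan2(d[1],d[0])))
o=bot.get_obs();p=o["eef_pos"];R0=R.from_quat(o["tool_rot"])
def goal(psi,F,h=.0768):
    c,s=np.cos(.4),np.sin(.4);P=np.radians(psi);x=np.array([c*np.cos(P),c*np.sin(P),s]);z=np.array([-s*np.cos(P),-s*np.sin(P),c])
    G=np.c_[np.cross(x,-z),x,-z];return F-G@[0,0,h],R.from_matrix(G),x
t,G,x=goal(-10.5,np.array([.613,-.001,.180]));print("goal TCP",t,"shift",t-p,"rotvec",np.degrees((G*R0.inv()).as_rotvec()))
```

```text
[0.8651 0.0187 0.008 ] 0.12881758787557326 76.7476743551747
[ 0.8355 -0.1067  0.008 ] 0.11885152876085514 -13.137189445622344
[ 0.7198 -0.0797  0.008 ] 0.1264067665835873 -103.66978456724284
[0.7497 0.0431 0.008 ] 0.1179601309356064 168.03640679150593
goal TCP [0.5836 0.0045 0.2507] shift [ 0.0095 -0.2716 -0.0439] rotvec [  9.6857 -22.5742 -67.2326]
```

```bash
cat >> h.py <<'E'
def goal(psi,F,h=.0768):
    c,s=np.cos(.4),np.sin(.4);P=np.radians(psi);x=np.array([c*np.cos(P),c*np.sin(P),s]);z=np.array([-s*np.cos(P),-s*np.sin(P),c])
    G=np.c_[np.cross(x,-z),x,-z];return F-G@[0,0,h],R.from_matrix(G),x
E
python3 - <<'E'
from h import *
o=bot.get_obs();p=o["eef_pos"];R0=R.from_quat(o["tool_rot"])
t,G,x=goal(-12.5,np.array([.615,.0079,.180]));t=t-.03*x;print(t,t-p,np.degrees((G*R0.inv()).as_rotvec()))
E
```

```text
[0.5588 0.0204 0.2391] [-0.0153 -0.2557 -0.0556] [  9.3234 -22.8209 -69.201 ]
```

```bash
python3 -m jog '[[[0,-0.025,0,0.84,-2.05,-6.23,255],[0,-0.05,0,1.68,-4.11,-12.46,255],[-0.005,-0.075,0,2.52,-6.16,-18.68,255],[-0.01,-0.1,0,3.36,-8.22,-24.91,255],[-0.015,-0.125,0,4.2,-10.27,-31.14,255],[-0.015,-0.15,0,5.03,-12.32,-37.37,255],[-0.015,-0.175,0,5.87,-14.38,-43.6,255],[-0.015,-0.2,-0.005,6.71,-16.43,-49.82,255],[-0.015,-0.225,-0.015,7.55,-18.48,-56.05,255],[-0.015,-0.245,-0.025,8.39,-20.54,-62.28,255]]]'
python3 -m jog '[[[0,-0.006,-0.01,0.47,-1.14,-3.46,255],[0,-0.011,-0.02,0.93,-2.28,-6.92,255],[0,-0.011,-0.031,0.93,-2.28,-6.92,255],[0,-0.011,-0.031,0.93,-2.28,-6.92,255],[0,-0.011,-0.031,0.93,-2.28,-6.92,255],[0,-0.011,-0.031,0.93,-2.28,-6.92,255]]]'
python3 - <<'E'
from h import *
o=bot.get_obs();p=o["eef_pos"];R0=R.from_quat(o["tool_rot"])
F=np.array([.615,.0079,.180])
t,G,x=goal(-12.5,F);t=t-.03*x;print(o["joint_pos"],p,t-p,np.degrees((G*R0.inv()).as_rotvec()))
m=bot.camera_model("wrist");w=bot.camera("wrist");np.save("w4T.npy",m["T"]);s=bot.camera("side");tt=bot.camera("top")
for k,i in (("w4",w),("side2",s),("top2",tt)):cv2.imwrite(f"pics/{k}.png",i)
O=F+.157*x;yc=np.cross(G.as_matrix()[:,1]*0-G.as_matrix()[:,2],x)
print("glass",proj(m,O-.027*x),"front edge",proj(m,O-.022*G.as_matrix()[:,2]+.028*yc),proj(m,O-.022*G.as_matrix()[:,2]-.028*yc))
E
```

```text
clock: 10.93
eef_pos: [0.5586, 0.0294, 0.2711]
tool_rot: [0.729, 0.66, 0.113, 0.144]
ft_force: [-0.1, -0.4, -5.6]
grip_width: 0.009
clock: 11.43
eef_pos: [0.5599, 0.0205, 0.2413]
tool_rot: [0.764, 0.613, 0.124, 0.157]
ft_force: [-0.6, -0.6, -3.4]
grip_width: 0.0094
[ 0.1035  0.0817 -0.2645  0.8405 -0.1269  1.8679] [0.5599 0.0205 0.2413] [-0.0011 -0.0002 -0.0023] [0.1857 0.1687 0.0394]
glass [534.0851 229.5055] front edge [622.6296 192.9906] [597.3115 287.4924]
```

View pics/w4.png

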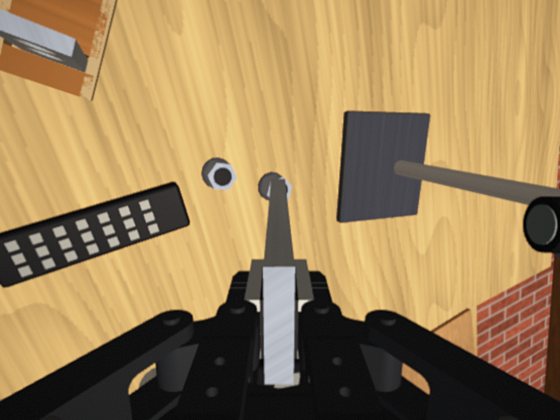

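The wrist view shows the plate in the jaws and the lens glass at about (544,224), slightly clipped by the frame; it was predicted at (534,229). The base corners are at (345,111), (429,115), (417,213) and (338,221). I'll move 30 mm in and look again.

```bash
python3 -m jog '[[[0.013,-0.003,0.006,0,0,0,255],[0.027,-0.006,0.012,0,0,0,255],[0.027,-0.006,0.012,0,0,0,255],[0.027,-0.006,0.012,0,0,0,255],[0.027,-0.006,0.012,0,0,0,255]]]'
python3 - <<'E'
from h import *
m=bot.camera_model("wrist");w=bot.camera("wrist");np.save("w5T.npy",m["T"])
cv2.imwrite("pics/w5.png",w)
F=np.array([.615,.0079,.180]);t,G,x=goal(-12.5,F);print(proj(m,F+.13*x), bot.get_obs()["eef_pos"])
m4=dict(m);m4["T"]=np.load("w4T.npy")
q=[onz(m4,p,.008) for p in [(345,111),(429,115),(417,213),(338,221)]]
for i in range(4):
    d=q[i]-q[(i+1)%4];print(q[i],np.linalg.norm(d),np.degrees(np.arctan2(d[1],d[0])))
c=cv2.resize(w[160:280,440:560],None,fx=3,fy=3,interpolation=cv2.INTER_CUBIC)
t2=cv2.imread("pics/top2.png")[110:185,270:345];s2=cv2.imread("pics/side2.png")[120:260,180:300]
cv2.imwrite("pics/m2.png",np.hstack([c,cv2.resize(s2,(420,360),interpolation=2)]))
E
```

```text
clock: 12.0
eef_pos: [0.5862, 0.0145, 0.2528]
tool_rot: [0.764, 0.613, 0.124, 0.157]
ft_force: [0.1, -0.6, -4.1]
grip_width: 0.009
[486.4519 229.262 ] [0.586  0.0145 0.2526]
[0.7506 0.0483 0.008 ] 0.12227322346716724 165.00746487806563
[0.8687 0.0167 0.008 ] 0.12576129507939507 76.56349682982754
[ 0.8395 -0.1057  0.008 ] 0.12257677924680405 -14.330461921101387
[ 0.7208 -0.0753  0.008 ] 0.1271695769262705 -103.58686175529327
```

View pics/m2.png

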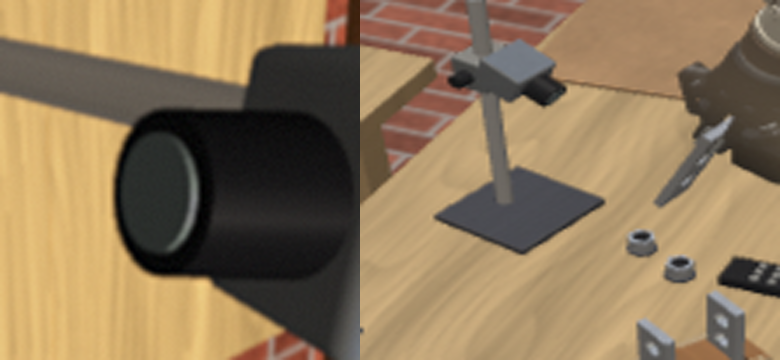

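The close view shows the lens glass centred at crop (160,193), which is (493,224) in the full picture; it was predicted at (486.5,229). The barrel is nearly parallel to the jaw axis. I'll triangulate the glass from both wrist views and the side view.

Run:
```python
from h import *
m5=bot.camera_model("wrist");m4=dict(m5);m5["T"]=np.load("w5T.npy");m4["T"]=np.load("w4T.npy");n=bot.camera_model("side");tp=bot.camera_model("top")
g5,g4,gs=(493,224),(544,224),(235.2,157.9);gt=(280+(611-500)/4-.4,110+213/4-.4)
print(two(m5,g5,n,gs),two(m4,g4,n,gs),two(m5,g5,m4,g4),two(m5,g5,tp,gt),two(n,gs,tp,gt))
def ls(L):
    A=0;b=0
    for m,u,s in L:
        c,v=ray(m,u);M=(np.eye(3)-np.outer(v,v))/s**2;A=A+M;b=b+M@c
    return np.linalg.solve(A,b)
g=ls([(m5,g5,1),(m4,g4,2),(n,gs,2),(tp,gt,3)])
o=bot.get_obs();p=o["eef_pos"];R0=R.from_quat(o["tool_rot"])
for psi in(-12.5,-13.5):
    _,G,x=goal(psi,g);F=g-.13*x;t,G,x=goal(psi,F);print(psi,"glass",g,"focus",F,"shift",t-p,np.degrees((G*R0.inv()).as_rotvec()))
    print("origin",g+.027*x,"plate hole now",p+R0.apply([0,0,.0768]))
```

```text
(array([ 0.7293, -0.011 ,  0.2354]), np.float64(0.0031140093378624143)) (array([ 0.7283, -0.0096,  0.237 ]), np.float64(0.0034763167442923653)) (array([ 0.7244, -0.0085,  0.2409]), np.float64(0.00014654279384755675)) (array([ 0.733 , -0.016 ,  0.2331]), np.float64(0.003859621763056743)) (array([ 0.7332, -0.0178,  0.2273]), np.float64(7.926502805566594e-05))
-12.5 glass [ 0.7319 -0.0134  0.2345] focus [0.615  0.0125 0.1839] shift [-0.0001  0.0045  0.002 ] [0.1878 0.0941 0.0449]
origin [ 0.7562 -0.0188  0.245 ] plate hole now [0.6153 0.0078 0.1819]
-13.5 glass [ 0.7319 -0.0134  0.2345] focus [0.6155 0.0146 0.1839] shift [0.0005 0.007  0.002 ] [ 0.1886  0.0925 -0.9551]
origin [ 0.7561 -0.0192  0.245 ] plate hole now [0.6153 0.0078 0.1819]
```

```bash
python3 -m jog '[[[0,0.003,0.001,0,0,-0.5,255],[0,0.005,0.001,0,0,-0.5,255],[0,0.005,0.001,0,0,-0.5,255],[0,0.005,0.001,0,0,-0.5,255]]]'
python3 - <<'E'
from h import *
w=bot.camera("wrist");s=bot.camera("side");t=bot.camera("top")
o=bot.get_obs();p=o["eef_pos"];R0=R.from_quat(o["tool_rot"]);m=bot.camera_model("wrist");n=bot.camera_model("side")
print(p,"hole",p+R0.apply([0,0,.0768]))
def dr(im,mm,S,x0,y0,k):
    for y in(-.022,.022):
        for x in(-.005,.005):
            for z in(.1218,-.0282):
                u=(proj(mm,p+R0.apply([y,x,z]))-[x0,y0]+.5)*k; cv2.circle(S,tuple(int(v) for v in u),2,(0,0,255),-1)
    u=(proj(mm,p+R0.apply([0,0,.0768]))-[x0,y0]+.5)*k;cv2.circle(S,tuple(int(v) for v in u),2,(0,255,0),-1)
    return S
a=dr(w,m,cv2.resize(w[160:400,205:345],None,fx=2.5,fy=2.5,interpolation=2),205,160,2.5)
b=dr(s,n,cv2.resize(s[140:215,245:320],None,fx=6,fy=6,interpolation=2),245,140,6)
H=np.zeros((600,800,3),np.uint8);H[:600,:350]=a;H[:450,350:800]=b
cv2.imwrite("pics/m3.png",H)
E
```

```text
clock: 12.38
eef_pos: [0.5867, 0.0198, 0.2543]
tool_rot: [0.767, 0.61, 0.124, 0.158]
ft_force: [-0.4, 0.1, -4.1]
grip_width: 0.0092
[0.5869 0.0195 0.2543] hole [0.6162 0.0125 0.1837]
```

View pics/m3.png

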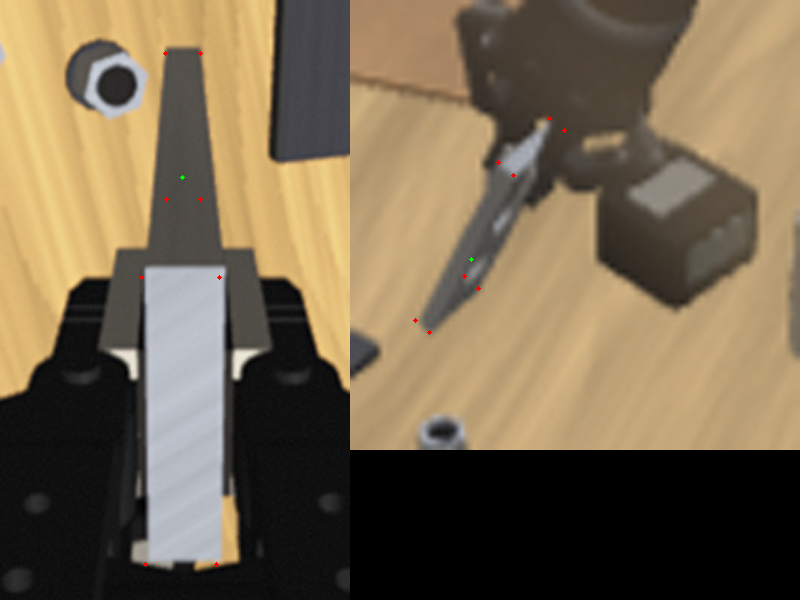

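The drawn corners agree with the held plate to within about 2 mm in the wrist view, and the side view agrees at the lower end. I'll make a small trim, hold still, and check the tin and camera from the top.

```bash
python3 -m jog '[[[0,-0.002,-0.002,0,0,0,255],[0,-0.002,-0.002,0,0,0,255],[0,-0.002,-0.002,0,0,0,255],[0,-0.002,-0.002,0,0,0,255],[0,-0.002,-0.002,0,0,0,255],[0,-0.002,-0.002,0,0,0,255]]]'
python3 - <<'E'
from h import *
o=bot.get_obs();p=o["eef_pos"];R0=R.from_quat(o["tool_rot"]);print("hole",p+R0.apply([0,0,.0768]),o["joint_vel"],o["grip_width"],o["ft_force"])
t=bot.camera("top");s=bot.camera("side")
cv2.imwrite("pics/m4.png",np.hstack([cv2.resize(t[185:285,340:400],None,fx=6,fy=6,interpolation=2)[:600],cv2.resize(s[120:270,190:300],None,fx=4,fy=4,interpolation=2)]))
E
```

```text
clock: 13.03
eef_pos: [0.587, 0.0174, 0.2523]
tool_rot: [0.767, 0.61, 0.124, 0.158]
ft_force: [0.3, -0.5, -3.8]
grip_width: 0.0091
hole [0.6164 0.0104 0.1817] [ 0.0005 -0.0011  0.0005 -0.0004  0.0007 -0.0003] 0.009061610408113267 [ 0.2756 -0.4961 -3.7922]
```

View pics/m4.png

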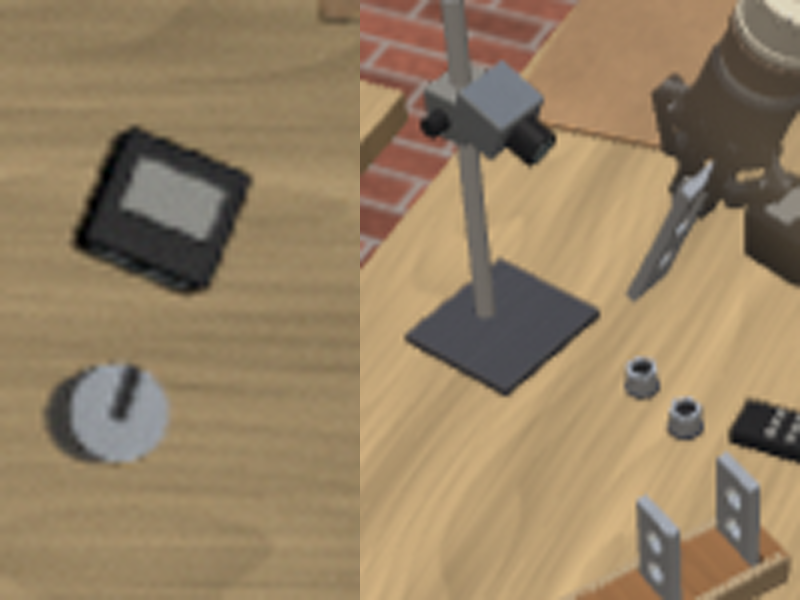

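The tin stands with its strip pointing at the scanner's front face. The plate hangs before the lens, leaning with the camera, and the camera, nuts and short plates look undisturbed. I'm handing it in.

```bash
python3 -c "
from workcell import bot
print(bot.job_done());o=bot.get_obs();print(o['clock'],o['grip_width'])"
```

```text
the job is handed in; nothing more can be done
None
the job is handed in; nothing more can be done
```

I turned the tin about 104° where it stood and let go of it, then lifted the long plate out of the rack and handed the job in with it held still before the camera. No verdict came back, so what follows rests on my own measurements.

- **Tin:** after release its label pointed within about 3° of the window, roughly 5 mm off, and the tin had moved about 4 mm. The last top view still shows its strip pointing at the scanner.
- **Plate:** the arm was at rest, with a grip opening of 9 mm. From the tool pose, the lower hole is at (0.616, 0.010, 0.182) m. My focus estimate is (0.615, 0.012, 0.183) m. I held the plate at about -13° yaw with the 0.40 rad lean.
- **Disagreements:**
  - Estimates of the lens glass position from different camera pairs differed by up to about 9 mm in y and 14 mm in z. I used a weighted mean and then trimmed 2 mm in y and z.
  - The camera's yaw came out at about -9 to -10° from its box and -13 to -14° from its base. I used about -13°.
  - The hole looked lower than predicted in the side view, by roughly 5 mm with the plate upright and up to 10 mm by scale in the final tilt. I put this down to lighting in the hole, because the plate's lower end matched to about a pixel in that view.
- **Bystanders:** the short plates, nuts and camera looked undisturbed in the last pictures. I did not check the remote, mouse, radio or mug after the moves.

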